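Index the jar carousel to the tall post

TASK

On this plant-culture bench, turn the six-place jar carousel by its upright steel handle one station, towards the side where the tall steel index post stands, until the open jar (the one without a lid) sits right in front of that post and the carousel rests in its stop. Then let go. Leave the plain plating turntable with the single flat dish as it is.

Things in the scene. Friction and masses are not known exactly. Their poses are not given: they have to be found in the camera images.
- handle (a point): Upright round steel peg, 16 mm thick, top 140 mm above the table, on the carousel's aluminium disc (224 mm wide, disc top at 40 mm). Point: on the peg's axis, 122 mm above the table, 78 mm from the disc's vertical axis. Jars beside it reach 88 mm. The disc starts near mid-travel, held by friction; past half-way a spring draws it on to a firm stop at 60 degrees, on each side. Turning takes under 3 N at the peg.
- open_jar (a point): Glass jar without a lid, fixed on the carousel (48 mm wide; the four other jars there have white lids). Point: centre of its mouth, 88 mm above the table, 78 mm from the disc's axis and exactly opposite the handle, so the axis is half-way between this point and the handle in plan. Its x axis points level from the disc's axis outwards through the jar; z is up.
- index_post (a point): Tall index post: fixed steel rod 12 mm thick with a 20 mm ball on top, standing on the table beside the disc, 140 mm from the disc's axis, in line with the stop 60 degrees to one side (either side; a low black stub, 27 mm tall, stands at the other). Point: centre of the ball, 122 mm above the table.
- plater_peg (a point): Bystander, leave alone: upright steel peg, 16 mm thick, top 99 mm above the table, of the plain plating turntable, a smaller disc (160 mm wide) with one flat dish, which turns easily about its own axis 65 mm from the peg. Point: on the peg's axis, 85 mm above the table.

How it is judged:
By the outcome, as a careful person would: the job done as asked, in the order asked, and still so for the second after the job is handed in, with the robot touching nothing.
It also fails if it takes over 32 s, if anything falls off the work surface, if the arm or the gripper's body presses on something with over 40 N, if the wrist force passes 120 N, or if a joint passes its speed limit or range.

ROBOT

A 6-joint arm with a two-finger parallel gripper is mounted at the origin on the work surface. World frame = base frame: x ahead of the robot, y to its left, z up, the work surface at z = 0. Lengths are in mm, angles in rad, forces in N, time in s.
With the tool pointing down it reaches from about 350 to 875 mm from the base axis. Payload 4.2 kg.
Tool frame: the origin (TCP) lies midway between the tips of the shut fingers; the grasp point (between the pads) lies arm.grip_depth behind it (arm.grip_depth is the distance from the TCP to the grasp point, in mm); z points along the fingers, y is the direction in which the jaws open and shut (so a half turn about z gives the same grasp; the last joint's range is limited). The gripper opens to 85 mm and grips with 20 to 120 N. Pads are 22 mm wide; open, the fingers measure 114 mm over their backs; the gripper's body (76 mm by 85 mm) begins 54 mm behind the grasp point. The pads swing forward as they close: fully open they stand 13 mm farther back than shut.
Start: joints at [1.517, 0.385, 0.008, 0, -1.194, -0.259], TCP at [192.295, 594.661, 231.312] pointing down, gripper open.
Joint ranges: [-3.14, 3.14], [-1.21, 2.06], [-1.07, 1.41], [-3.16, 2.05], [-2.99, -0.16], [-3.1, 3.1]. Speed limits (rad/s): [2.79, 2.79, 3.14, 3.14, 3.14, 3.14].

INTERFACE

Orientations are given as a unit quaternion [x, y, z, w].
In Python, from bench import arm gives the robot as it stands.
- The arm moves only by the tool play_rows, never from a script. Its argument "motion" is one flat list of numbers, 7 for each row, row after row: the opening in per cent of the stroke, from 0 (shut) to 100 (fully open), then the shift along the world's x, y, z in cm, then the turn, a rotation vector about the world's x, y, z in degrees. A call has 1 to 5 rows; each row is the pose to reach, as a shift and turn from the pose commanded when the call began; what a row does not reach only later rows make up. A row lasts 1/8 s, in which the tool goes at most 62.5 mm and 10.7 degrees, less where a joint would pass 70% of its speed; a pose out of reach is approached as far as the arm can. A call with a gripper value outside its range is refused whole. The fingers move at their own pace and stop on an object; the grip force is fixed at half the most. Time passes only in rows, so rows that repeat a pose let the fingers close. It gives the time, the measured TCP pose, the force and the opening at its end, in the units of the state.
- arm.read_state(): the state, without advancing time (a new reading comes with each control period).
- arm.get_image(name): name is "scene" or "side" or "wrist"; returns (picture, depth): 480x640x3 uint8, red, green, blue; 480x640 float32, mm along the optical axis (not along the pixel's ray), 0 where there is no reading.
- arm.camera_info(name): a dict with "fovy" (degrees; the focal length in pixels is half the picture's height over the tangent of half this angle, whatever the lens; pixels are square), "cx", "cy" (the principal point, pixels), "R" (3x3) and "t" (3): a world point X has camera coordinates R X + t. Camera axes: x right, y down, z forward; pixel columns grow to the right and rows downward; lengths in mm; the calibration is good to about 2 mm. A picture is of the moment at which its call begins: read the wrist's pose just before it. camera_info takes no time and is no camera call; for the wrist camera it gives the pose at the moment of the call.
- arm.job_done(): hands the job in, once; it reports no verdict.
Trained networks look in the newest picture that a camera, given by its name, has taken for a name from the list of things; names that differ only in an ending like _2 or _b are one class to them, and where a whole thing is asked for, a point or a joint stands for the part that bears it (a point fixed in the world has none). Each returns a list of dicts, best first, with "confidence" (0 to 1); they miss things now and then, are a little off and sometimes report something else, mostly with a low value. They report only what shows in the picture. A call takes as long as a camera call.
- arm.outline_of(thing, camera): "mask" (480x640 bool, what is visible of it) and "extent" ([left, top, width, height] in pixels, round what is visible of it).
- arm.place_of(thing, camera): "uv" ([column, row] in pixels: a listed point, or the origin of a listed thing).
The state is a dict: "clock": time; "joints": joint angles; "joint_vel": joint speeds; "joint_efforts": joint torques, N m; "position": TCP position; "ee_rot": TCP orientation; "contact_force": force on the tool from outside, world axes, zero at the start; "wrist_torque": the same for the moment, N m; "gripper_width": finger opening in mm.
Only numpy, scipy, OpenCV 4.12 (cv2) and the standard library are available. Lean on these libraries where they do the work, as an engineer would, in place of code of your own. Each camera call takes 0.05 s, during which the arm holds its last target.

## Working session

There is one attempt and no reset: what is moved stays moved. The work goes in short steps, Python scripts to look and compute and a tool call to move; the robot and the scene stay as the last step left them, time stands still between calls to the robot, and variables do not carry over. Pictures are saved under pics/ and viewed, and the job is handed in when it is done.

Besides the shell and the picture viewer there is one more tool, called after "Request:" by a JSON object that holds its "api" and its "payload". play_rows: Moves the arm, as the interface text tells. Its arguments: {"type":"object","properties":{"motion":{"type":"array","items":{"type":"number"}}},"required":["motion"]}

```bash
mkdir -p pics; ls; cat > h.py <<'E'
import numpy as np, cv2
from bench import arm
def cam(n):
    i=arm.camera_info(n); f=240/np.tan(np.radians(i["fovy"])/2)
    return f,i["cx"],i["cy"],np.array(i["R"]),np.array(i["t"])
def at_z(n,uv,z,c=None):
    f,cx,cy,R,t=c or cam(n)
    d=R.T@np.array([(uv[0]-cx)/f,(uv[1]-cy)/f,1]); o=-R.T@t
    return o+d*(z-o[2])/d[2]
def ray(n,uv,c=None):
    f,cx,cy,R,t=c or cam(n)
    d=R.T@np.array([(uv[0]-cx)/f,(uv[1]-cy)/f,1]); return -R.T@t,d/np.linalg.norm(d)
def tri(rs):
    A=np.zeros((3,3));b=np.zeros(3)
    for o,d in rs:
        P=np.eye(3)-np.outer(d,d);A+=P;b+=P@o
    X=np.linalg.solve(A,b); return X,[np.linalg.norm((np.eye(3)-np.outer(d,d))@(X-o)) for o,d in rs]
E
python3 - <<'E'
from h import *
print(arm.read_state(), arm.grip_depth)
Z=dict(handle=122,open_jar=88,index_post=122,plater_peg=85)
rs={k:[] for k in Z}
for n in ["scene","side","wrist"]:
    c=cam(n); p,d=arm.get_image(n); p=p[:,:,::-1].copy()
    cv2.imwrite(f"pics/{n}0.png",p)
    print(n,{k:v for k,v in arm.camera_info(n).items()})
    for k in Z:
        for r in arm.place_of(k,n)[:2]:
            print(n,k,np.round(r["uv"]),round(r["confidence"],2),np.round(at_z(n,r["uv"],Z[k],c),1))
        q=arm.place_of(k,n)
        if q and q[0]["confidence"]>.5: rs[k].append(ray(n,q[0]["uv"],c))
for k in Z:
    if len(rs[k])>1: print(k,tri(rs[k]))
E
```

```text
pics
{'clock': 0.0, 'joints': array([ 1.51660091e+00,  3.85538407e-01,  6.63308971e-03, -5.10177672e-04,
       -1.19397789e+00, -2.58589081e-01]), 'joint_vel': array([-1.06919985e-03, -7.99696636e-04, -1.71714448e-04, -1.99705931e-05,
       -7.74912384e-04, -3.22688770e-04]), 'joint_efforts': array([ 5.36576181e-05, -3.92294669e+01,  1.88399345e+01,  4.18605968e+00,
       -4.62297321e-03,  7.79626902e-06]), 'position': array([192.1242341 , 594.13073078, 230.23371055]), 'ee_rot': array([ 9.87780410e-01, -1.55848377e-01, -1.29405969e-04,  1.06218370e-03]), 'contact_force': array([0.31854423, 0.04657549, 0.26274723]), 'wrist_torque': array([ 0.04023718,  0.03383817, -0.02400857]), 'gripper_width': 85.26107933500305} 18.700000000000003
scene {'fovy': 56.346331107112, 'cx': 325.0049156989791, 'cy': 233.05372175861814, 'R': array([[-0.30026514,  0.95383943,  0.00558481],
       [ 0.75447264,  0.24107946, -0.61045208],
       [-0.58361964, -0.17908389, -0.79203351]]), 't': array([ 205.20199361, -345.77330285, 1127.3720114 ])}
scene handle [497. 230.] 0.56 [480.2 220.9 122. ]
scene open_j
[... 790 characters left out ...]
299503e-04],
       [-9.11315364e-01,  2.95036562e-01,  2.87154547e-01],
       [-2.73322171e-01,  8.80504570e-02, -9.57884183e-01]]), 't': array([625.39701957, -37.59769209, 379.60543104])}
handle (array([483.0069985 , 219.91834876, 124.17957642]), [np.float64(0.7274694927147652), np.float64(0.7274694927148095)])
open_jar (array([610.22501795, 130.46028578,  90.63543148]), [np.float64(2.539816530058983), np.float64(2.5398165300589843)])
index_post (array([542.16987703,  37.12970617, 120.93583337]), [np.float64(4.681102147384123), np.float64(4.681102147384067)])
plater_peg (array([ 565.14050654, -103.24764555,   83.46961588]), [np.float64(1.1280449538867594), np.float64(1.1280449538868225)])
```

View pics/scene0.png

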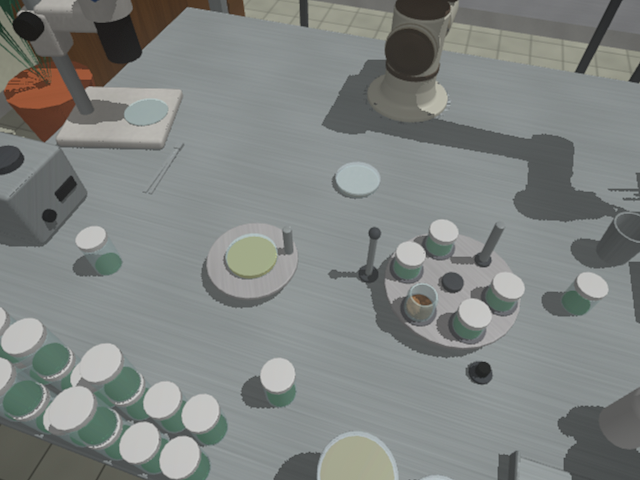

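View pics/side0.png

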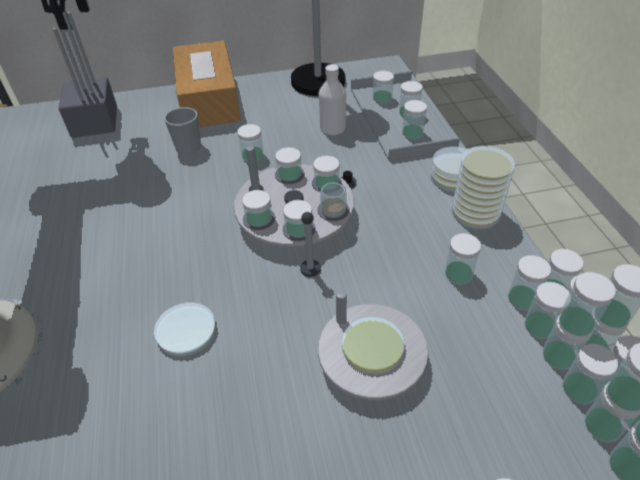

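The scene view shows the handle at about (500,225), the post ball at (375,232) and the open jar mouth at (421,292). The side view shows the ball at (308,217) and the handle at (252,152). The networks agree with this. I'll refine the axis, then approach.

```bash
python3 - <<'E'
from h import *
print("ball",tri([ray("scene",(374.5,232)),ray("side",(307.5,217))]))
a=np.array([547,176,40])
for n in("scene","side"):
    f,cx,cy,R,t=cam(n)
    for z in(40,60): 
        p=R@np.array([547,176,z])+t; print(n,z,p[0]/p[2]*f+cx,p[1]/p[2]*f+cy)
    im=cv2.imread(f"pics/{n}0.png"); u,v=(450,280) if n=="scene" else (295,195)
    cv2.imwrite(f"pics/{n}0z.png",cv2.resize(im[v-90:v+90,u-120:u+120],None,fx=3,fy=3,interpolation=cv2.INTER_CUBIC))
E
```

```text
ball (array([544.87465838,  37.12340358, 124.23549169]), [np.float64(0.1294647202901907), np.float64(0.12946472029039519)])
scene 40 450.759267709529 284.14509196661726
scene 60 453.5601302968586 277.75141617729963
side 40 294.75130892265605 200.7030962735442
side 60 294.10330442637206 192.47193523160908
```

Request:
{"api": "play_rows", "payload": {"motion": [100,4,-5,0,0,0,-4,100,8,-10,0,0,0,-8,100,12,-15,0,0,0,-12,100,16,-20,0,0,0,-17,100,19,-24,0,0,0,-17]}}

```text
clock: 1.98
position: [383.4, 352.9, 231.7]
ee_rot: [0.954, -0.3, 0.0, -0.0]
contact_force: [1.4, 0.2, -0.3]
gripper_width: 85.2
```

```bash
cat > w.py <<'E'
from h import *
import sys
tag=sys.argv[1]
s=arm.read_state(); print(s["clock"],np.round(s["position"],1),np.round(s["ee_rot"],3),np.round(s["contact_force"],1),s["gripper_width"])
Z=dict(handle=122,open_jar=88,index_post=122)
for n in sys.argv[2:]:
    c=cam(n); p,d=arm.get_image(n); cv2.imwrite(f"pics/{n}{tag}.png",p[:,:,::-1].copy())
    for k in Z:
        for r in arm.place_of(k,n)[:2]:
            print(n,k,np.round(r["uv"]),round(r["confidence"],2),np.round(at_z(n,r["uv"],Z[k],c),1))
E
python3 w.py 1 wrist
```

```text
1.975 [383.4 352.9 231.7] [ 0.954 -0.3    0.    -0.   ] [ 1.4  0.2 -0.3] 85.21311851224858
```

View pics/wrist1.png

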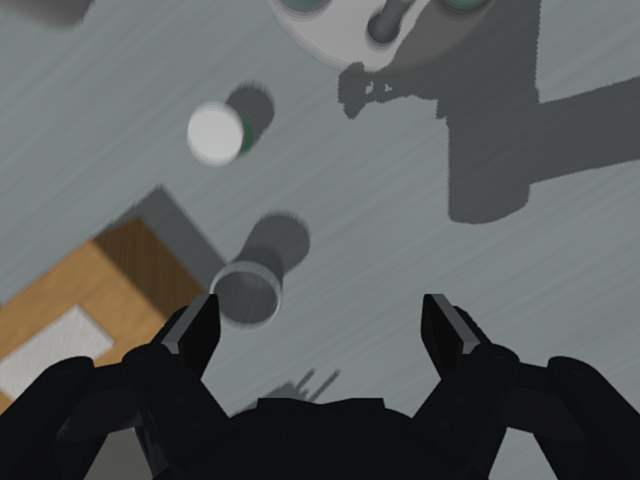

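View pics/scene0z.png

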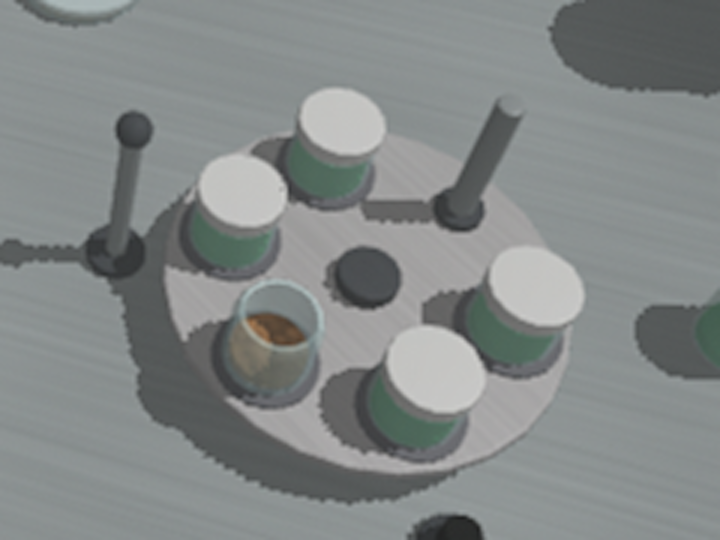

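The wrist view shows the peg base at about (385,25), right at the top edge. I'll move a bit closer for a clean view.

Request:
{"api": "play_rows", "payload": {"motion": [100,3,-3.5,0,0,0,0,100,5,-6.5,0,0,0,0,100,5,-6.5,0,0,0,0]}}

```text
clock: 2.55
position: [432.6, 289.5, 231.2]
ee_rot: [0.954, -0.301, -0.0, 0.0]
contact_force: [0.5, 0.5, -0.8]
gripper_width: 85.5
```

```bash
python3 w.py 2 wrist
```

```text
2.55 [432.6 289.5 231.2] [ 0.954 -0.301 -0.     0.   ] [ 0.5  0.5 -0.8] 85.51402925507557
wrist handle [357. 125.] 0.6 [482.1 224.  122. ]
```

View pics/wrist2.png

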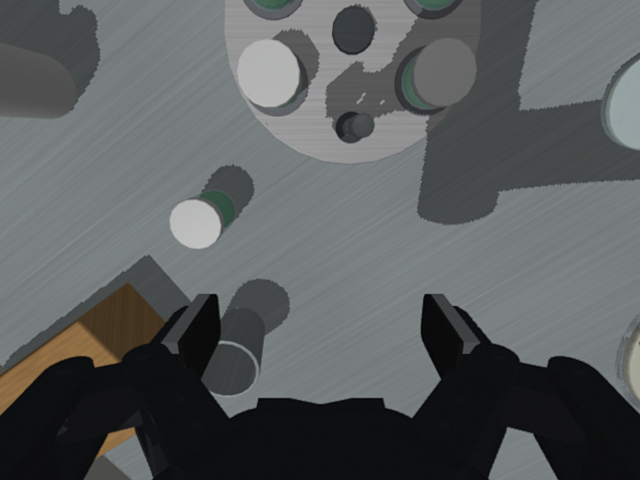

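Peg top is at (362,125) and the hub at (354,30), which agrees with handle ≈ (482,221). Next I go above the peg and descend with the fingers open, straddling it tangentially.

Request:
{"api": "play_rows", "payload": {"motion": [100,2.5,-3.5,0,0,0,0,100,5,-6.8,0,0,0,0,100,5,-6.8,-4,0,0,0,100,5,-6.8,-9,0,0,0,100,5,-6.8,-13,0,0,0]}}

```text
clock: 3.38
position: [481.6, 222.4, 99.7]
ee_rot: [0.954, -0.299, -0.0, 0.0]
contact_force: [1.9, -0.1, 0.2]
gripper_width: 85.5
```

Request:
{"api": "play_rows", "payload": {"motion": [60,0,0,0,0,0,0,35,0,0,0,0,0,0,35,0,0,0,0,0,0,35,0,0,0,0,0,0]}}

```text
clock: 3.88
position: [482.9, 222.3, 102.8]
ee_rot: [0.954, -0.3, 0.001, -0.001]
contact_force: [-0.5, -0.1, -0.3]
gripper_width: 29.9
```

```bash
python3 w.py 3 wrist side
```

```text
3.875 [482.9 222.3 102.8] [ 0.954 -0.3    0.001 -0.001] [-0.5 -0.1 -0.3] 29.880694651991707
wrist handle [324. 320.] 0.97 [482.2 221.7 122. ]
side handle [252. 156.] 0.75 [482.6 220.3 122. ]
side open_jar [331. 187.] 0.69 [608.7 140.2  88. ]
side index_post [310. 219.] 0.62 [548.4  34.3 122. ]
```

View pics/wrist3.png

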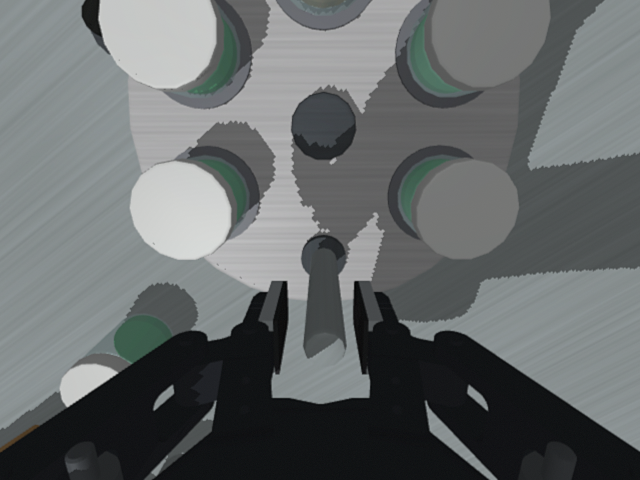

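View pics/side3.png

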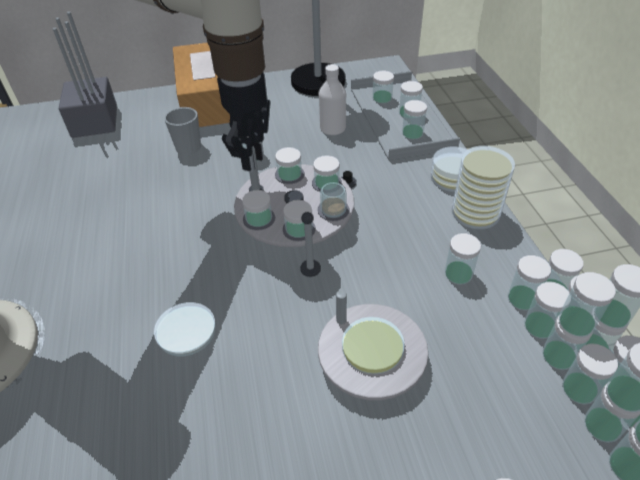

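The wrist view shows the peg at (325,345), centred between the pads at (277) and (368). It is caged with about 7 mm of slack on each side. I'll turn clockwise along the arc about (547,176).

Request:
{"api": "play_rows", "payload": {"motion": [35,0.4,0.4,0,0,0,-5,35,0.9,0.9,0,0,0,-10,35,1.35,1.4,0,0,0,-15,35,1.9,1.8,0,0,0,-20,35,2.5,2.15,0,0,0,-25]}}

```text
clock: 4.9
position: [506.7, 242.8, 100.9]
ee_rot: [0.866, -0.501, -0.001, 0.001]
contact_force: [-1.8, 0.2, 1.1]
gripper_width: 29.9
```

```bash
python3 w.py 4 wrist
```

```text
4.9 [506.7 242.8 100.9] [ 0.866 -0.501 -0.001  0.001] [-1.8  0.2  1.1] 29.902411966983742
wrist handle [336. 327.] 0.6 [500.1 242.1 122. ]
```

View pics/wrist4.png

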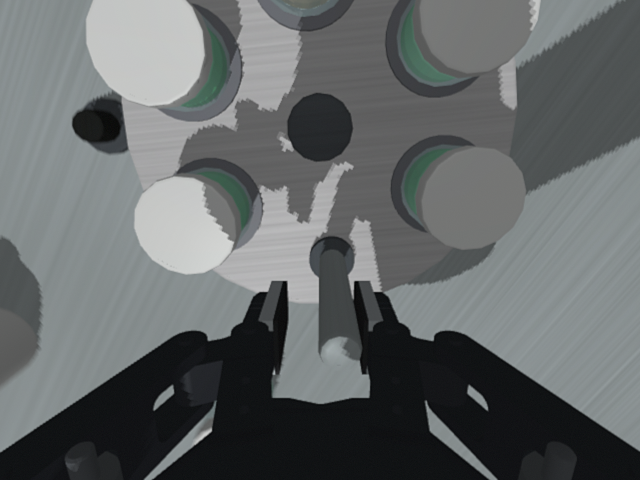

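The peg at (338,345) now rides on the trailing (right) finger as intended. Continuing.

Request:
{"api": "play_rows", "payload": {"motion": [35,0.6,0.3,0,0,0,-5,35,1.25,0.6,0,0,0,-10,35,1.9,0.8,0,0,0,-15,35,2.55,0.95,0,0,0,-20,35,3.25,1.0,0,0,0,-25]}}

```text
clock: 5.72
position: [539.5, 253.0, 101.2]
ee_rot: [0.737, -0.676, -0.0, 0.0]
contact_force: [-0.1, 0.0, 0.2]
gripper_width: 29.9
```

```bash
python3 w.py 5 wrist scene
```

```text
5.725 [539.5 253.  101.2] [ 0.737 -0.676 -0.     0.   ] [-0.1  0.   0.2] 29.892051231359602
wrist handle [337. 328.] 0.76 [532.8 255.4 122. ]
scene handle [515. 267.] 0.55 [544.1 252.8 122. ]
scene open_jar [517. 267.] 0.74 [516.3 265.3  88. ]
scene open_jar [411. 257.] 0.58 [548.6 101.6  88. ]
scene index_post [377. 230.] 0.79 [537.7  40.4 122. ]
```

View pics/wrist5.png

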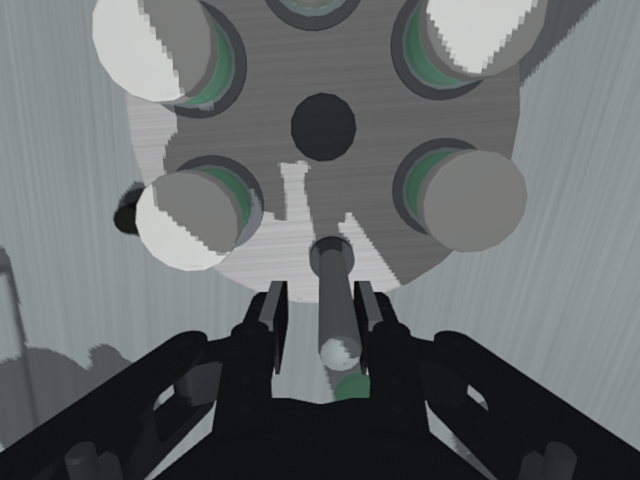

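The peg still rides on the trailing finger at about 99°. A little further, gently, watching the force.

Request:
{"api": "play_rows", "payload": {"motion": [35,0.35,0,0,0,0,-3,35,0.7,0.05,0,0,0,-5,35,1.0,0.05,0,0,0,-8,35,1.0,0.05,0,0,0,-8,35,1.0,0.05,0,0,0,-8]}}

```text
clock: 6.75
position: [549.7, 253.6, 101.2]
ee_rot: [-0.689, 0.725, 0.0, -0.0]
contact_force: [-0.5, 0.7, 0.3]
gripper_width: 30.1
```

```bash
python3 w.py 6 wrist side scene
```

```text
6.75 [549.7 253.6 101.2] [-0.689  0.725  0.    -0.   ] [-0.5  0.7  0.3] 30.076775733650447
wrist handle [332. 325.] 0.9 [545.4 255.9 122. ]
side handle [284. 141.] 0.91 [547.2 251.1 122. ]
side open_jar [298. 205.] 0.69 [542.9 107.8  88. ]
side index_post [307. 220.] 0.97 [542.8  33.6 122. ]
side index_post [285. 140.] 0.62 [548.5 254.  122. ]
scene open_jar [409. 255.] 0.91 [544.8  97.5  88. ]
scene index_post [376. 232.] 0.87 [542.6  39.6 122. ]
```

View pics/wrist6.png

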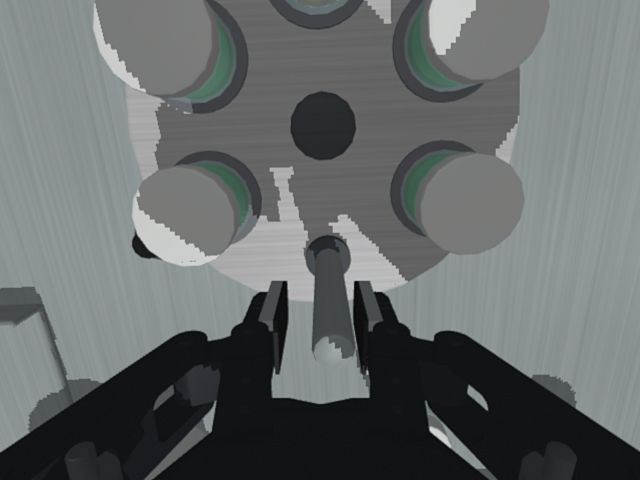

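View pics/scene6.png

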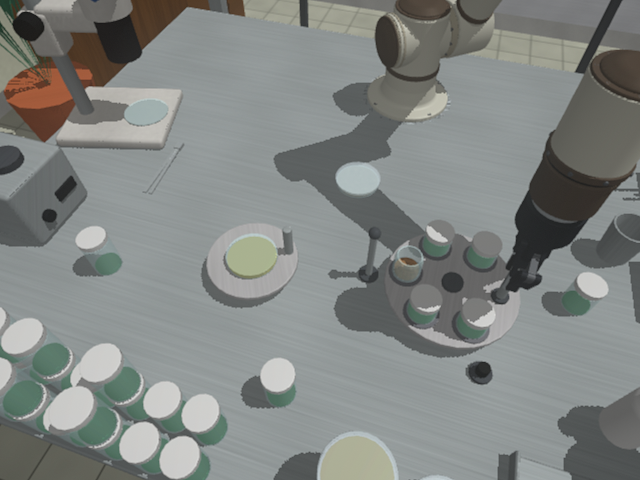

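The peg (332,347) has come off the trailing finger, so the spring has drawn it on. A gentle push will check that it sits firmly in the stop.

Request:
{"api": "play_rows", "payload": {"motion": [35,0.2,0,0,0,0,0,35,0.4,0,0,0,0,0,35,0.4,0,0,0,0,0]}}

```text
clock: 7.72
position: [552.1, 253.6, 101.2]
ee_rot: [-0.689, 0.725, 0.001, -0.002]
contact_force: [-6.2, 1.5, 4.6]
gripper_width: 30.2
```

```bash
python3 w.py 7 wrist
```

```text
7.725 [552.1 253.6 101.2] [-0.689  0.725  0.001 -0.002] [-6.2  1.5  4.6] 30.241217885198356
wrist handle [339. 326.] 0.62 [545.  256.4 122. ]
```

Request:
{"api": "play_rows", "payload": {"motion": [35,0.1,0,0,0,0,0,35,0.2,0,0,0,0,0,35,0.2,0,0,0,0,0]}}

```text
clock: 8.3
position: [552.1, 253.5, 101.2]
ee_rot: [-0.689, 0.725, 0.002, -0.003]
contact_force: [-11.8, 2.8, 5.7]
gripper_width: 29.8
```

```bash
python3 w.py 8 wrist
```

```text
8.3 [552.1 253.5 101.2] [-0.689  0.725  0.002 -0.003] [-11.8   2.8   5.7] 29.782772989488173
wrist handle [339. 328.] 0.74 [545.2 257.2 122. ]
```

View pics/wrist8.png

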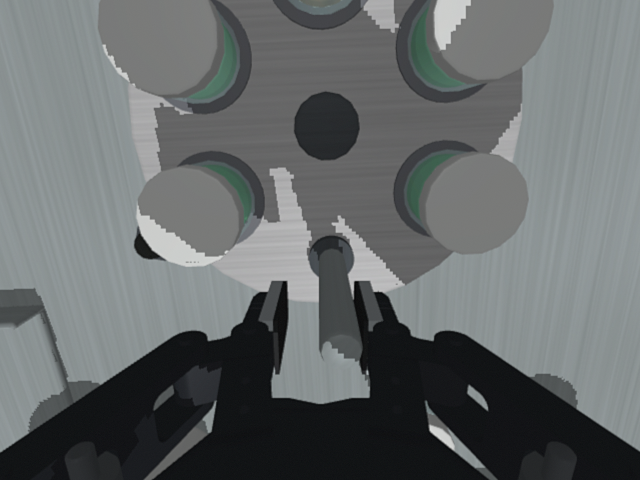

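The reaction reached 12 N and the peg did not move (turning takes under 3 N), so it is in the firm stop. I'll back off, centre on the peg, open and rise.

Request:
{"api": "play_rows", "payload": {"motion": [35,-0.6,0,0,0,0,0,35,-1.1,0,0,0,0,0,60,-1.1,0,0,0,0,0,80,-1.1,0,0,0,0,0,80,-1.1,0,0,0,0,0]}}

```text
clock: 9.12
position: [545.1, 253.6, 101.3]
ee_rot: [-0.689, 0.725, -0.0, 0.0]
contact_force: [0.2, -0.1, 0.9]
gripper_width: 68.2
```

Request:
{"api": "play_rows", "payload": {"motion": [80,0,0,2,0,0,0,80,0,0,6,0,0,0,80,0,0,11,0,0,0,80,0,2,15,0,0,0,80,0,5,17,0,0,0]}}

```text
clock: 9.75
position: [545.7, 304.0, 274.8]
ee_rot: [-0.688, 0.725, -0.0, 0.003]
contact_force: [0.1, 0.2, -0.6]
gripper_width: 68.2
```

Request:
{"api": "play_rows", "payload": {"motion": [80,-4,4,0,0,0,0,80,-8,8,0,0,0,0,80,-12,12,0,0,0,0,80,-12,12,0,0,0,0]}}

```text
clock: 10.25
position: [422.5, 426.1, 271.3]
ee_rot: [-0.691, 0.723, 0.0, 0.0]
contact_force: [0.6, -0.6, -0.5]
gripper_width: 68.4
```

```bash
python3 w.py 9 scene side; python3 - <<'E'
import cv2
a=cv2.imread("pics/scene9.png");b=cv2.imread("pics/side9.png")
a=cv2.resize(a[190:370,210:540],None,fx=2.2,fy=1.65);b=cv2.resize(b[100:400,180:480],(480,480))
cv2.imwrite("pics/s9z.png",a);cv2.imwrite("pics/d9z.png",b)
E
```

```text
10.25 [422.5 426.1 271.3] [-0.691  0.723  0.     0.   ] [ 0.6 -0.6 -0.5] 68.4412643791225
scene handle [374. 230.] 0.44 [539.1  35.4 122. ]
scene open_jar [414. 254.] 0.82 [541.3 105.1  88. ]
scene index_post [374. 230.] 0.85 [539.2  35.7 122. ]
side handle [285. 144.] 0.73 [546.9 243.3 122. ]
side open_jar [299. 206.] 0.68 [543.5 107.4  88. ]
side index_post [308. 216.] 0.74 [546.5  40.3 122. ]
```

View pics/scene9.png

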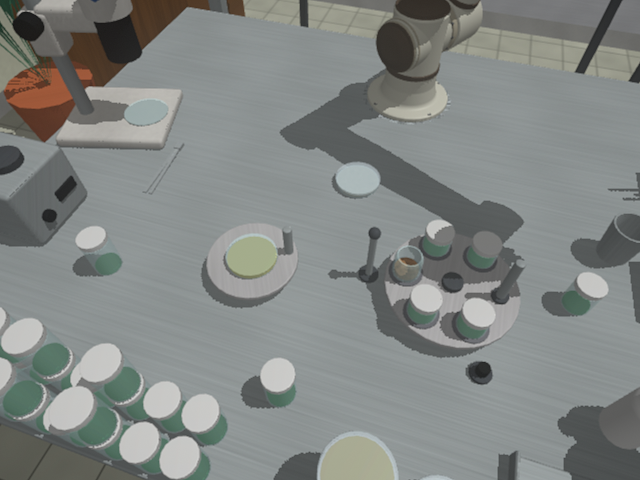

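View pics/d9z.png

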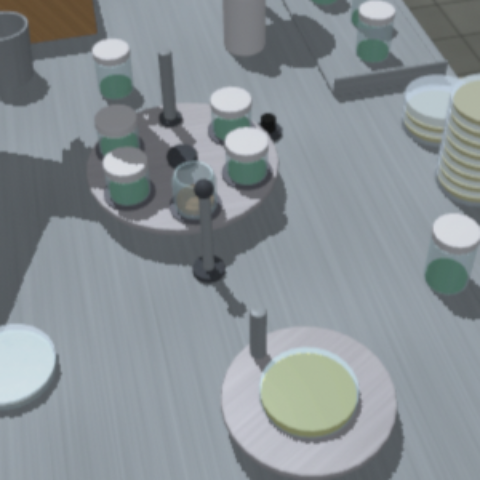

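The open jar (scene (408,260)) stands directly in front of the post (base at (370,273)). The handle is opposite at (517,262), the plating turntable is unchanged with its peg still at (288,235), and the arm is clear. Handing in.

```bash
python3 -c "
from bench import arm
print(arm.job_done())"
```

```text
the job is handed in; nothing more can be done
None
```

I turned the carousel one station towards the tall index post and let go. The open jar now sits right in front of the post, and I handed the job in at about 10.3 s.

- **Method:** I caged the handle loosely between the fingers and moved it along its arc. The spring drew it the last few degrees.
- **Stop check:** A gentle extra push built up to about 12 N, and the wrist camera showed the handle did not move. Turning takes under 3 N, so it is in the firm stop.
- **Position check:** After release, both fixed cameras put the jar mouth at about (542, 106). That is in line with the disc axis, about (547, 176), and the post, about (545, 37), to within the usual few mm of scatter.
- **Bystander and arm:** The plating turntable looks unchanged, and the arm ended clear with about zero force.
- **Disagreements:**
  - In the last scene picture the network placed "handle" on the post, with low confidence (0.44). I ignored it, because the picture and the side camera both show the handle opposite the jar.
  - The side camera put the handle about 10 mm short in y in that last look. I took this as network scatter.

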